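# Free the finished glass block from the polishing vise with a wedge

### The job

The ruby glass block in the blue polishing vise is finished and sits too snugly to be picked up: pull the vise's movable jaw fully open by its upright red cam lever (already unlocked), then take the wooden wedge and push it, thin end first, along the slot in the vise bed and under the edge of the glass that the jaw has uncovered, until that edge just lifts, about 4 mm clear of the bed, with the rest of the block left where it sits. Finish while still gripping the wedge in place, holding the edge up so that I can get my fingers under it. Let only the wedge touch the glass, and leave the other things on the bench where they are.

Things in the scene. Friction and masses are not known exactly. Their poses are not given: they have to be found in the camera images.
- vise: Blue quick-slide vise, bolted to the bench, 350 mm long, 120 mm wide. Origin at bench level on its centre line; x runs level along it from the movable to the fixed jaw, y across, z up. Base from x = -185 to +165 mm; 4 low lugs (12 mm high, 26 mm wide) beside it. The cork face of the fixed jaw is at x = +121 mm and backs the glass; that jaw is 34 mm high above the ways.
- vise_bed (a point): Point on the vise's centre line at x = +41 mm, 26 mm above the bench: the top of its two steel ways, below the glass edge that the jaw uncovers. Axes as the vise's. The ways are 40 mm wide each; between them a slot 40 mm wide and 6 mm deep (floor 20 mm above the bench) runs along the vise's middle and on under the glass up to the fixed jaw.
- jaw (a joint): Opening of the movable jaw in m: 0 closed (its cork face 1 mm behind vise_bed), 2 to 14 mm open at the start, growing as it slides along the vise's -x, to a stop at 0.125. About 4 N of friction; it stays where left. It is 120 mm wide and 34 mm high above the ways, with a lower carriage (20 mm high) behind it, 88 mm long in all.
- lever_grip (a point): Centre of the red grip of the cam lever that stands upright on the movable jaw (raised = unlocked; the lever does not turn). Grip 18 mm along the vise, 24 mm across, 36 mm high; centre 96 mm above the bench, on the centre line, 56 mm behind vise_bed (-x) when closed, moving with the jaw. Axes as the vise's.
- glass: Ruby cast glass block, 80 mm along the vise, 100 mm across, 36 mm high, about 0.7 kg, lying on the ways with a gap of up to 1.5 mm to the cork of the fixed jaw. Origin: centre of its underside; x points to the fixed jaw.
- glass_edge (a point): Middle of the block's bottom edge facing the movable jaw, 40 mm from the block's origin in its -x. Level with the top of the ways while the block is down; its height above vise_bed is the lift.
- wedge: Pale wooden wedge, 95 mm long (x), 32 mm wide (y), 50 g, flat on the bench at the start. Origin: centre of its underside; +x to the thin end, 2 mm thick. The top rises 1 in 5 over 65 mm to 15 mm, then a square heel 30 mm long, 34 mm high, to grip across the width. On the slot floor it meets the glass edge with 20 mm of tip under it, then lifts it 1 mm per 5 mm pushed.
- wedge_heel (a point): Centre of the wedge's heel, 32.5 mm behind the wedge's origin in its -x and 17 mm above its underside. Axes as the wedge's.
- wedge_tip (a point): Middle of the wedge's thin end at its underside, 47.5 mm ahead of the wedge's origin in +x.
- polisher: Bystander: black hand polishing block with a cork sole, 95 x 48 x 36 mm, loose; origin at the centre of its underside, x along its length.
- bottle: Bystander: white plastic bottle, 60 mm across, 155 mm tall, standing, loose; origin at the centre of its underside.
- paperweight: Bystander: blue glass paperweight, 76 mm across, 49 mm high, loose; origin at the centre of its underside.
- jacks: Bystander: glassworker's steel jacks (long spring tongs), about 275 x 62 x 10 mm, lying flat beyond the vise, loose; origin near the middle of the length, at the underside, x along the length.
Things that resemble listed ones, but are neither listed nor needed, are in the scene too. Of the things that look like the wedge, take the one that is farthest from the robot's base at the start.

How it is judged:
On the way, in this order (a step that is already met when the one before it is completed fails the run):
1. the movable jaw has been slid fully open (more than 115 of its 125 mm), the glass still down (value of joint jaw above 0.115 m and z of glass_edge in the frame of vise_bed below 0.001 m), for 0.2 s.
2. the wedge, gripped in the fingers, has lifted the glass edge off the ways (1.5 mm or more) (z of glass_edge in the frame of vise_bed above 0.0015 m and contact force between wedge and glass above 1 N and contact force between the fingers and wedge above 3 N), for 0.2 s.
At the end, for the whole second after the job is handed in: Jaw open over 110 mm; the glass edge stands 1.5 to 7 mm above the ways on the wedge (over 1 N), its tip over 10 mm under the glass, low in the slot, within 0.2 rad of the vise axis; fingers grip the wedge (over 3 N), robot off the glass; block within 10 mm, 15 mm across, 0.1 rad; all at rest (all of step 2 and value of joint jaw above 0.11 m and z of glass_edge in the frame of vise_bed below 0.007 m and contact force between each of the arm, the fingers and glass below 0.3 N and x of wedge_tip in the frame of glass above -0.03 m and angle between the x axis of wedge and the x axis of vise_bed, either way round below 0.2 rad and z of wedge_tip in the frame of vise_bed below 0 m and x of glass in the frame of vise_bed between 0.03 and 0.045 m and y of glass in the frame of vise_bed between -0.015 and 0.015 m and angle between the y axis of glass and the y axis of vise_bed, either way round below 0.1 rad and linear speed of each of glass, wedge below 0.01 m/s); the arm keeps its last pose, push and grip.
It fails at once if the robot itself pressed on the glass (contact force between any of the fingers, the arm and glass above 2 N).
It fails at once if the glass edge was lifted far too high (over 12 mm) (z of glass_edge in the frame of vise_bed above 0.012 m).
It fails at once if a bystander was pushed away (over 30 mm) or knocked over: polishing block, bottle, paperweight or jacks (distance of any of polisher, bottle, paperweight, jacks from where it was at the start of the episode above 0.03 m or angle between any of polisher, bottle, paperweight, jacks's own z axis and vertical above 0.5 rad).
It also fails if it takes over 51 s, if anything falls off the work surface, if the arm or the gripper's body presses on something with over 40 N, if the wrist force passes 120 N, or if a joint passes its speed limit or range.

### The arm

A 6-joint arm with a two-finger parallel gripper is mounted at the origin on the work surface. World frame = base frame: x ahead of the robot, y to its left, z up, the work surface at z = 0. Lengths are in m, angles in rad, forces in N, time in s.
With the tool pointing down it reaches from about 0.35 to 0.975 m from the base axis. Payload 17.4 kg.
Tool frame: the origin (TCP) lies midway between the tips of the shut fingers; the grasp point (between the pads) lies 19 mm behind it; z points along the fingers, y is the line along which they close (so a half turn about z gives the same grasp; the last joint's range is limited). The gripper opens to 85 mm and grips with 20 to 120 N. Pads are 22 mm wide; open, the fingers measure 114 mm over their backs; the gripper's body (76 mm by 85 mm) begins 54 mm behind the grasp point. The pads swing forward as they close: fully open they stand 13 mm farther back than shut.
Start: joints at [-1.35, 0.116, 1.442, -0, 1.584, -0.038], TCP at [0.173, -0.653, 0.231] pointing down, gripper open.
Joint ranges: [-2.83, 2.83], [-0.83, 2.19], [0.07, 2.5], [-1.14, 4.28], [0.01, 3], [-2.97, 2.97]. Speed limits (rad/s): [1.89, 1.89, 2.22, 3.14, 3.14, 3.14].

### API

Orientations are given as [roll, pitch, yaw] about the fixed x, y, z axes, in that order (R = Rz(yaw) Ry(pitch) Rx(roll)).
In Python, from rig import ctrl, optics gives the robot as it stands.
- The arm moves only by the shell command python3 -m creep 'ROWS' [OPENING]. ROWS is JSON, a list of rows, each a list of 2 entries, a list of its own where there are three numbers: the shift along the tool's x, y, z in units of 60 mm (1.0 is 60 mm), then the turn, a rotation vector about the tool's x, y, z in units of 6 degrees (1.0 is 6 degrees). In form: [[[dx, dy, dz], [rx, ry, rz]], ...]. A call has 1 to 10 rows; each row shifts and turns the commanded pose from where the row before left it, along the tool's axes as they then stand; what a row does not reach is not made up. A row lasts 1/8 s, in which the tool goes at most 62.5 mm and 10.7 degrees, less where a joint would pass 70% of its speed; a pose out of reach is approached as far as the arm can. A call is refused whole if a number of a shift passes 1 or a number of a turn 1, either way. A call with a gripper value outside its range is refused whole. OPENING is the finger opening in mm, from 0 to 85.4, set as the call begins (- or left out, the last holds). The fingers move at their own pace and stop on an object; the grip force is fixed at half the most. Time passes only in rows, so rows that do not move let the fingers close. It gives the time, the measured TCP pose, the force, the opening and the grip force at its end, in the units of the state.
- ctrl.state(): the state, without advancing time (a new reading comes with each control period).
- optics.capture(name): name is "side" or "top"; returns the picture (420x560x3 uint8, red, green, blue); there is no depth.
- optics.camera_info(name): a dict with "intrinsics" (3x3 intrinsics, pixels), "origin" and "orientation" of the camera in the world. Camera axes: x right, y up, looking along -z (the intrinsics and any distortion apply to the point x, -y, -z); pixel columns grow to the right and rows downward; lengths in m; the calibration is good to about 2 mm. A picture is of the moment at which its call begins. camera_info takes no time and is no camera call.
- ctrl.sign_off(): hands the job in; it is judged then, once.
The state is a dict: "time_s": time; "joint_pos": joint angles; "qvel": joint speeds; "joint_torque": joint torques, N m; "eef_pos": TCP position; "orientation": TCP orientation; "force": force on the tool from outside, world axes, zero at the start; "torque": the same for the moment, N m; "gripper_width": opening from 0.0 (shut) to 1.0 (fully open); "gripper_force": force on a finger pad.
Only numpy, scipy, OpenCV 4.12 (cv2) and the standard library are available. Lean on these libraries where they do the work, as an engineer would, in place of code of your own. Each camera call takes 0.05 s, during which the arm holds its last target. There are 200 camera calls.

## Working session

There is one attempt and no reset: what is moved stays moved. The work goes in short steps, Python scripts to look and compute and a shell command to move; the robot and the scene stay as the last step left them, time stands still between calls to the robot, and variables do not carry over. Pictures are saved under pics/ and viewed, at most 10 in all, crops included, and the job is handed in when it is done.

```bash
mkdir -p pics; ls
python3 - <<'E'
from rig import ctrl, optics
import cv2
for n in("top","side"):
    i=optics.camera_info(n);print(n,i)
    im=optics.capture(n);cv2.imwrite(f"pics/{n}0.png",im[:,:,::-1])
print(ctrl.state())
E
```

```text
pics
top {'intrinsics': array([[423.36306354,   0.        , 274.3454305 ],
       [  0.        , 423.36306354, 207.34607372],
       [  0.        ,   0.        ,   1.        ]]), 'origin': array([0.41000564, 0.0386902 , 1.13734446]), 'orientation': array([ 0.12372182,  0.00556045, -1.59822728])}
side {'intrinsics': array([[487.16209183,   0.        , 286.71524043],
       [  0.        , 487.16209183, 205.83250805],
       [  0.        ,   0.        ,   1.        ]]), 'origin': array([-0.07038886,  0.85257827,  1.16181027]), 'orientation': array([ 7.55358253e-01, -1.45942238e-03, -2.50946916e+00])}
{'time_s': 0.1, 'joint_pos': array([-1.34978168e+00,  1.16425436e-01,  1.44216256e+00,  1.59445510e-05,
        1.58400655e+00, -3.78242504e-02]), 'qvel': array([ 0.00040584,  0.00041585, -0.00057952, -0.00033707, -0.00037667,
        0.00127006]), 'joint_torque': array([ 2.76491548e-03, -7.33660626e+01, -6.33787608e+01, -1.17507096e-05,
        5.28341654e-03,  2.90730861e-05]), 'eef_pos': array([ 0.17271661, -0.6523627 ,  0.23066678]), 'orientation': array([-3.14059208e+00, -5.38188475e-05,  2.58839070e-01]), 'force': array([-0.44151616,  0.23333998,  0.77337474]), 'torque': array([ 0.01604401, -0.01432036,  0.0626263 ]), 'gripper_force': 0.0, 'gripper_width': 1.0006295718237483}
```

View pics/top0.png

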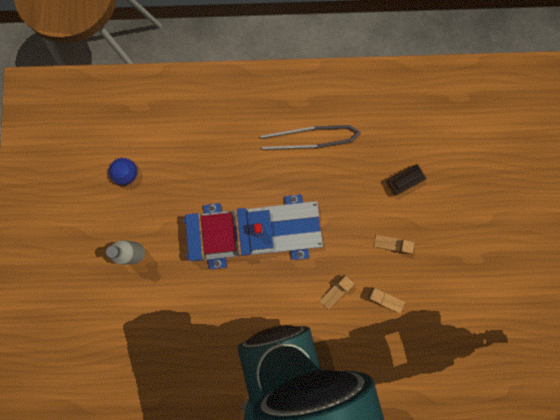

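View pics/side0.png

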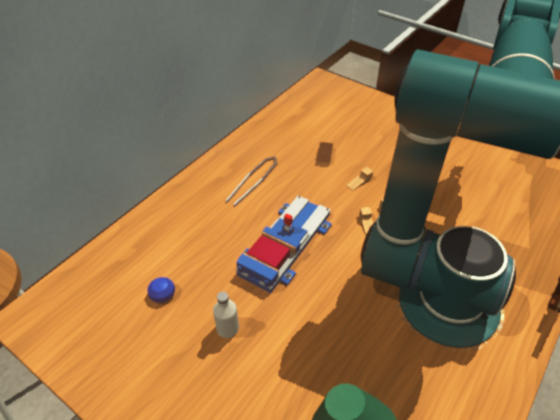

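The top view shows the vise at (255,230), with the fixed jaw to the left at (193,237) and the lever at (258,229). The ruby glass is at (218,234). The polisher is at (406,179), the jacks at (310,137), the bottle at (125,252) and the paperweight at (123,171). There are three wedge-like things, at (394,245), (337,291) and (386,300). (394,245) looks farthest from the base, so I'll measure it and check it in an enlarged crop.

```bash
cat > h.py <<'E'
from rig import ctrl, optics
import cv2, numpy as np
from scipy.spatial.transform import Rotation as R
def ray(n,uv):
    i=optics.camera_info(n);K=i['intrinsics']
    p=np.linalg.inv(K)@np.array([uv[0],uv[1],1.]);d=R.from_euler('xyz',i['orientation']).apply([p[0],-p[1],-p[2]])
    return i['origin'],d
def at(n,uv,z):
    o,d=ray(n,uv);return (o+d*(z-o[2])/d[2])[:3]
def proj(n,P):
    i=optics.camera_info(n);c=R.from_euler('xyz',i['orientation']).inv().apply(np.array(P)-i['origin'])
    q=i['intrinsics']@[c[0],-c[1],-c[2]];return q[:2]/q[2]
def blobs(mask,lo):
    n,l,s,c=cv2.connectedComponentsWithStats(mask.astype(np.uint8))
    return [(s[k],c[k],l==k) for k in range(1,n) if s[k][4]>=lo]
E
python3 - <<'E'
from h import *
im=cv2.imread("pics/top0.png");hsv=cv2.cvtColor(im,cv2.COLOR_BGR2HSV)
for p in [(408,247),(385,243),(347,285),(331,299),(377,294),(395,304),(430,260),(396,350)]:print(p,hsv[p[1],p[0]])
for p in [(394,245),(337,291),(386,300)]:
    P=at("top",p,.01);print(p,P,np.hypot(*P[:2]))
def red(lo):
    H,S,V=cv2.split(hsv);return (((H<8)|(H>170))&(S>150)&(V>lo))
for s,c,m in blobs(red(70),15):print("red",s,c)
a=cv2.resize(im[165:320,320:440],None,fx=4,fy=4,interpolation=cv2.INTER_CUBIC)
b=cv2.resize(im[185:280,180:330],None,fx=4,fy=4,interpolation=cv2.INTER_CUBIC)
cv2.imwrite("pics/cw.png",a[:600]);cv2.imwrite("pics/cv.png",b)
E
```

```text
(408, 247) [ 16 147 181]
(385, 243) [ 17 149 152]
(347, 285) [ 16 145 172]
(331, 299) [ 16 140 153]
(377, 294) [ 17 148 178]
(395, 304) [ 15 151 164]
(430, 260) [ 15 180 140]
(396, 350) [ 14 177 138]
(394, 245) [ 0.44089533 -0.27308071  0.01      ] 0.5186152401264624
(337, 291) [ 0.32519162 -0.11673736  0.01      ] 0.345510056173553
(386, 300) [ 0.29866921 -0.24335303  0.01      ] 0.3852583425097402
red [ 201  213   35   41 1187] [217.71861837 232.94776748]
red [254 223   7  10  61] [257.1147541  227.85245902]
```

View pics/cw.png

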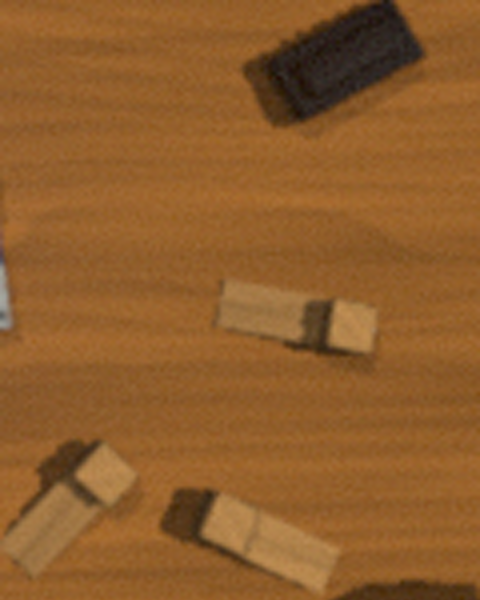

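View pics/cv.png

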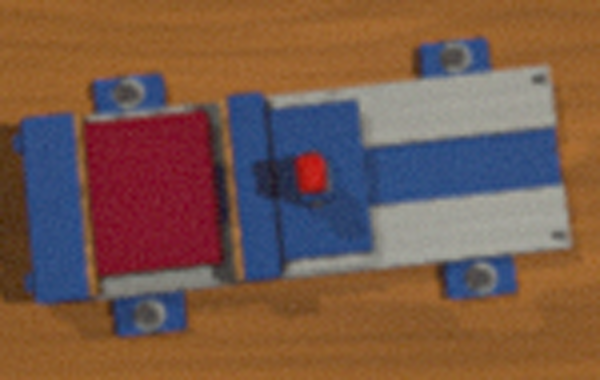

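The crop confirms three wedge-like pieces. Their distances from the base are 0.52 m at (394,245), 0.35 m at (337,291) and 0.39 m at (386,300). I'll take the one at (394,245). Its heel is to the right at (408,246.5) and its thin end to the left at (375,241), pointing roughly toward +vise x.

Run:
```python
from h import *
W=lambda x,y,z:at("top",(320+x/4,165+y/4),z)
V=lambda x,y,z:at("top",(180+x/4,185+y/4),z)
h=[W(x,y,.034) for x,y in[(333,299),(378,305),(374,354),(328,347)]];hc=np.mean(h,0);t=(W(225,279,.002)+W(216,326,.002))/2
d=t-hc;print("heel",hc,"tip",t,"len",np.hypot(*d[:2]),"(80)","yaw",np.arctan2(d[1],d[0]))
c=[V(549,67,.026),V(571,246,.026)];end=(c[0]+c[1])/2;print("end",end,np.linalg.norm(c[0]-c[1]))
f=[V(85,115,.06),V(100,298,.06)];fc=(f[0]+f[1])/2;print("cork",fc,np.linalg.norm(f[0]-f[1]),"len",np.hypot(*(fc-end)[:2]),"(306)")
d=fc-end;print("yaw",np.arctan2(d[1],d[0]))
for a,b in[((370,148),(557,128)),((372,202),(560,183))]:
  e=V(*a,.026)-V(*b,.026);print("slot yaw",np.arctan2(e[1],e[0]))
for L in [c,f]:
  e=L[1]-L[0];print("perp yaw",np.arctan2(e[1],e[0])-np.pi/2)
e=V(85,122,.062)-V(220,112,.062);
g=[V(*p,.062) for p in[(86,122),(208,113),(220,263),(97,276)]];print("glass c",np.mean(g,0))
for a,b in((1,0),(2,3)):print(np.arctan2(*(g[b]-g[a])[1::-1]),np.linalg.norm(g[a]-g[b]))
print("lever",V(312,172,.114))
j=[V(228,95,.06),V(243,280,.06)];print("jaw face",np.mean(j,0),np.linalg.norm(j[0]-j[1]))
# side view lever
ims=cv2.imread("pics/side0.png");hs=cv2.cvtColor(ims,cv2.COLOR_BGR2HSV);H,S,Vv=cv2.split(hs)
for s,cc,m in blobs(((H<8)|(H>170))&(S>150)&(Vv>70),15):print(s,cc)
P=V(312,172,.114);print(proj("side",P))
```

```text
heel [ 0.43521187 -0.30321572  0.034     ] tip [ 0.45417099 -0.22567454  0.002     ] len 0.07982532164551756 (80) yaw 1.3309971659313047
end [ 0.50087611 -0.07773128  0.026     ] 0.11876361673267277
cork [0.47452659 0.22427144 0.06      ] 0.11694782167542365 len 0.30315003335772683 (306)
yaw 1.6578252327948468
slot yaw 1.6497806691142916
slot yaw 1.6437157276982675
perp yaw -4.631061547422203
perp yaw -4.637285917565611
glass c [0.48148019 0.18554076 0.062     ]
1.6168552696087788 0.07814085629484918
1.6480964932191995 0.0780903767074169
lever [0.48810563 0.08183848 0.114     ]
jaw face [0.48409949 0.13307273 0.06      ] 0.11836775278662617
[285 214   7  11  60] [287.66666667 218.98333333]
[247 235  43  33 834] [269.00959233 251.10551559]
[287.84778079 214.57213688]
```

```bash
cat >> h.py <<'E'
def go(P,yaw):
    "remaining shift (60 mm) and turn (6 deg) in tool axes"
    s=ctrl.state();Rt=R.from_euler('xyz',s['orientation']);T=R.from_euler('xyz',[np.pi,0,yaw])
    print("t",round(s['time_s'],2),"tcp",s['eef_pos'].round(4),"rpy",s['orientation'].round(3),"F",s['force'].round(1),"w",round(s['gripper_width']*85.4,1),"gf",round(s['gripper_force'],1),"q",s['joint_pos'].round(2))
    print("go",(Rt.inv().apply(np.array(P)-s['eef_pos'])/.06).round(2),np.rad2deg((Rt.inv()*T).as_rotvec()).round(2)/6)
E
python3 -m creep '[[[0.59,-0.75,0],[0,0,0]],[[0.59,-0.75,0],[0,0,0]],[[0.59,-0.75,0],[0,0,0]],[[0.59,-0.75,0],[0,0,0]],[[0.59,-0.75,0],[0,0,0]],[[0.59,-0.75,0],[0,0,0]],[[0.59,-0.75,0],[0,0,0]],[[0.59,-0.75,0],[0,0,0]],[[0.59,-0.75,0],[0,0,0]],[[0.59,-0.75,0],[0,0,0]]]' 85
python3 -m creep '[[[0.59,-0.75,0],[0,0,0]],[[0.59,-0.75,0],[0,0,0]],[[0.59,-0.75,0],[0,0,0]],[[0.59,-0.75,0],[0,0,0]],[[0,0,0],[0,0,-1]],[[0,0,0],[0,0,-1]],[[0,0,0],[0,0,-1]],[[0,0,0],[0,0,-1]],[[0,0,0],[0,0,-1]],[[0,0,0],[0,0,-1]]]'
python3 -m creep '[[[0,0,0],[0,0,-1]],[[0,0,0],[0,0,-1]],[[0,0,0],[0,0,-1]],[[0,0,0],[0,0,-1]],[[0,0,0],[0,0,-1]],[[0,0,0],[0,0,-1]],[[0,0,0],[0,0,-1]],[[0,0,0],[0,0,-0.3]],[[0,0,0],[0,0,0]]]'
python3 -c "
from h import *
go([.488,.082,.082],1.65)"
```

```text
time_s: 1.35
eef_pos: [0.4, -0.1251, 0.2313]
orientation: [3.141, -0.0, 0.259]
force: [1.6, -1.2, 0.4]
gripper_width: 0.996
gripper_force: 0.0
time_s: 2.6
eef_pos: [0.4905, 0.0833, 0.231]
orientation: [-3.141, 0.0, 0.891]
force: [0.7, 0.4, 0.2]
gripper_width: 0.996
gripper_force: 0.0
time_s: 3.72
eef_pos: [0.4906, 0.0833, 0.2312]
orientation: [-3.141, 0.0, 1.65]
force: [-0.0, -0.0, 0.4]
gripper_width: 1.0
gripper_force: 0.0
t 3.73 tcp [0.4906 0.0833 0.2312] rpy [-3.141  0.     1.65 ] F [-0.  -0.   0.4] w 85.4 gf 0.0 q [ 0.12 -0.28  1.81  0.    1.61  0.04]
go [-0.02 -0.04  2.49] [-0.00166667  0.          0.00166667]
```

```bash
python3 -m creep '[[[0,0,0.6],[0,0,0]],[[0,0,0.6],[0,0,0]],[[0,0,0.6],[0,0,0]],[[-0.02,-0.04,0.6],[0,0,0]],[[0,0,0.09],[0,0,0]]]'
python3 -m creep '[[[0,0,0],[0,0,0]],[[0,0,0],[0,0,0]],[[0,0,0],[0,0,0]],[[0,0,0],[0,0,0]],[[0,0,0],[0,0,0]],[[0,0,0],[0,0,0]]]' 0
python3 - <<'E'
from h import *
for n in("side",):cv2.imwrite(f"pics/{n}1.png",optics.capture(n)[:,:,::-1])
go([.488,.082,.082],1.65)
E
```

```text
time_s: 4.35
eef_pos: [0.4871, 0.0818, 0.0799]
orientation: [-3.138, 0.0, 1.65]
force: [0.3, -0.1, 0.4]
gripper_width: 0.996
gripper_force: 0.0
time_s: 5.1
eef_pos: [0.4884, 0.082, 0.083]
orientation: [3.141, -0.0, 1.652]
force: [-5.2, -1.8, 8.6]
gripper_width: 0.269
gripper_force: 60.1
t 5.15 tcp [0.4884 0.082  0.083 ] rpy [ 3.141 -0.     1.652] F [-4.9  0.3  8.3] w 22.8 gf 60.1 q [ 0.11 -0.2   2.    0.    1.35  0.03]
go [ 0.   -0.01  0.02] [ 0.005 -0.     0.015]
```

```bash
python3 -m creep '[[[-0.1,0,0],[0,0,0]],[[-0.3,0,0],[0,0,0]],[[-0.4,0,0],[0,0,0]],[[-0.4,0,0],[0,0,0]],[[-0.3,0,0],[0,0,0]],[[-0.2,0,0],[0,0,0]],[[-0.1,0,0],[0,0,0]]]'
python3 -m creep '[[[-0.05,0,0],[0,0,0]],[[-0.05,0,0],[0,0,0]],[[-0.02,0,0],[0,0,0]],[[0,0,0],[0,0,0]]]'
python3 - <<'E'
from h import *
go([.488,.082,.082],1.65)
cv2.imwrite("pics/top1.png",optics.capture("top")[:,:,::-1])
E
```

```text
time_s: 6.02
eef_pos: [0.4973, -0.0261, 0.083]
orientation: [3.141, -0.0, 1.651]
force: [-3.4, 3.7, 7.4]
gripper_width: 0.269
gripper_force: 60.0
time_s: 6.52
eef_pos: [0.4979, -0.0329, 0.083]
orientation: [3.141, -0.0, 1.651]
force: [-3.1, 2.5, 8.1]
gripper_width: 0.275
gripper_force: 60.0
t 6.53 tcp [ 0.4979 -0.0329  0.083 ] rpy [ 3.141 -0.     1.651] F [-3.1  2.5  8.1] w 23.4 gf 60.0 q [-0.12 -0.2   1.99  0.    1.35 -0.2 ]
go [ 1.92 -0.01  0.02] [ 0.00833333 -0.          0.01333333]
```

```bash
python3 -m creep '[[[-0.03,0,0],[0,0,0]],[[-0.03,0,0],[0,0,0]],[[0,0,0],[0,0,0]]]'
python3 -m creep '[[[-0.03,0,0],[0,0,0]],[[-0.03,0,0],[0,0,0]],[[0,0,0],[0,0,0]]]'
```

```text
time_s: 6.95
eef_pos: [0.498, -0.0337, 0.083]
orientation: [3.141, -0.006, 1.652]
force: [-7.2, 29.7, 10.5]
gripper_width: 0.272
gripper_force: 60.3
time_s: 7.32
eef_pos: [0.498, -0.034, 0.0829]
orientation: [3.141, -0.013, 1.653]
force: [-9.6, 61.1, 14.2]
gripper_width: 0.273
gripper_force: 60.2
```

```bash
python3 -m creep '[[[0.06,0,0],[0,0,0]],[[0.06,0,0],[0,0,0]],[[0,0,0],[0,0,0]]]'
python3 -m creep '[[[0,0,0],[0,0,0]],[[0,0,0],[0,0,0]],[[0,0,0],[0,0,0]],[[0,0,0],[0,0,0]],[[0,0,-0.5],[0,0,0]],[[0,0,-0.6],[0,0,0]],[[0,0,-0.6],[0,0,0]],[[0,0,0],[0,0,0]]]' 70
python3 - <<'E'
from h import *
cv2.imwrite("pics/top2.png",optics.capture("top")[:,:,::-1])
go([.4352,-.3032,.186],1.331)
E
```

```text
time_s: 7.7
eef_pos: [0.4978, -0.0324, 0.083]
orientation: [3.141, -0.0, 1.652]
force: [-3.0, 2.9, 7.4]
gripper_width: 0.273
gripper_force: 59.6
time_s: 8.7
eef_pos: [0.4986, -0.033, 0.1868]
orientation: [3.137, 0.001, 1.652]
force: [-0.3, -0.2, -0.8]
gripper_width: 0.822
gripper_force: 0.0
t 8.75 tcp [ 0.498  -0.033   0.1848] rpy [3.14  0.    1.652] F [ 0.5 -0.1 -1.5] w 70.0 gf 0.0 q [-0.12 -0.26  1.87 -0.    1.53 -0.2 ]
go [-4.4  -1.41 -0.02] [0.01666667 0.         3.06166667]
```

```bash
python3 -m creep '[[[-0.6,-0.2,0],[0,0,0]],[[-0.8,-0.25,0],[0,0,0]],[[-0.8,-0.26,0],[0,0,0]],[[-0.8,-0.25,0],[0,0,0]],[[-0.8,-0.25,0],[0,0,0]],[[-0.6,-0.2,0],[0,0,0]],[[0,0,0],[0,0,1]],[[0,0,0],[0,0,1]],[[0,0,0],[0,0,1]],[[0,0,0],[0,0,0.06]]]'
python3 -m creep '[[[0,0,0],[0,0,0]]]'
python3 - <<'E'
from h import *
im=optics.capture("top")
cv2.imwrite("pics/top3.png",im[:,:,::-1])
ims=optics.capture("side")
a=cv2.resize(im[120:320,180:440,::-1],None,fx=3,fy=3,interpolation=cv2.INTER_CUBIC);cv2.imwrite("pics/c3.png",a)
a=cv2.resize(ims[130:300,220:420,::-1],None,fx=3,fy=3,interpolation=cv2.INTER_CUBIC);cv2.imwrite("pics/s3.png",a)
go([.4352,-.3032,.007],1.331)
E
```

```text
time_s: 10.0
eef_pos: [0.4343, -0.3027, 0.1827]
orientation: [-3.14, -0.001, 1.331]
force: [-0.2, 0.6, 0.1]
gripper_width: 0.824
gripper_force: 0.0
time_s: 10.12
eef_pos: [0.4344, -0.3027, 0.1832]
orientation: [-3.141, -0.0, 1.333]
force: [-0.7, 0.1, 0.2]
gripper_width: 0.818
gripper_force: 0.0
t 10.22 tcp [ 0.4345 -0.3028  0.1836] rpy [-3.141 -0.     1.333] F [-0.4  0.7 -0.6] w 69.9 gf 0.0 q [-0.66 -0.19  1.81 -0.    1.52 -0.42]
go [-0.    0.01  2.94] [-0.00333333 -0.00166667  0.01666667]
```

View pics/c3.png

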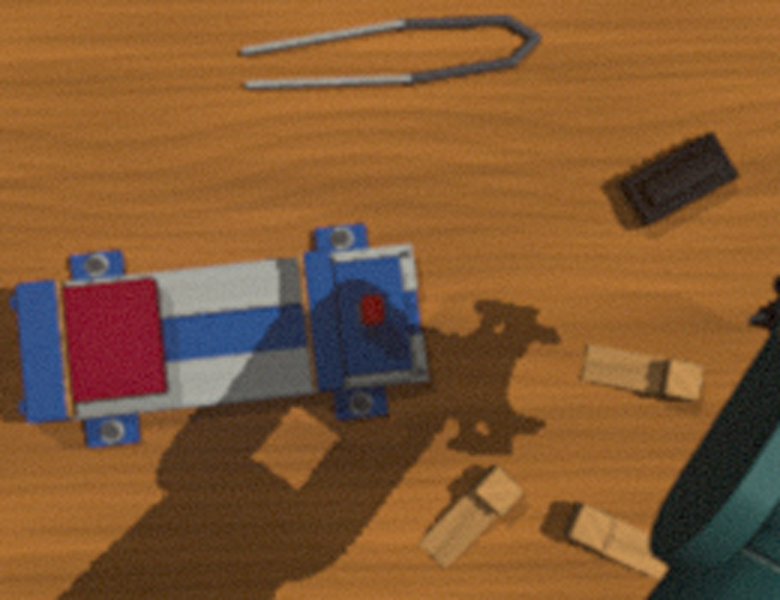

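View pics/s3.png

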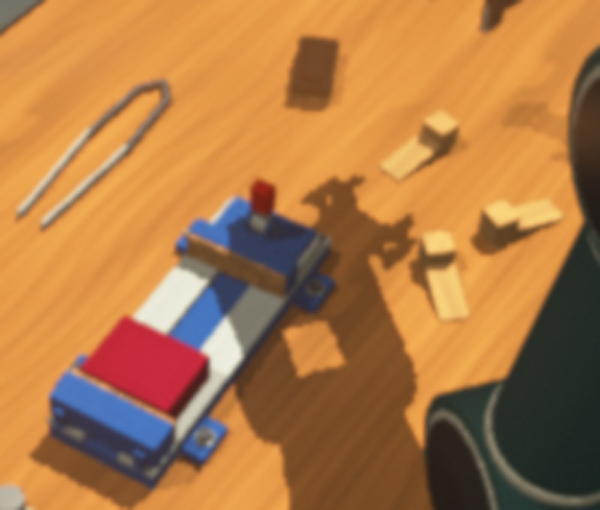

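The jaw is fully open: the red lever is at crop (372,308), and the glass at (113,340) hasn't moved. The wedge, at crop (640,372), is untouched. I'll check the gripper's position against it by projecting both into the images.

Run:
```python
from h import *
s=ctrl.state()
print(proj("top",s['eef_pos']),proj("side",s['eef_pos']),"heel top in side",proj("side",[.4352,-.3032,.034]),"seen 366.7,172; tip",proj("side",[.4542,-.2257,.002]),"seen",220+390/3,130+172/3)
```

```text
[428.7197327  244.75687333] [372.45652229 135.41744362] heel top in side [366.67811543 169.88482692] seen 366.7,172; tip [349.23370302 187.07428675] seen 350.0 187.33333333333334
```

```bash
python3 -m creep '[[[0,0,0.5],[0,0,0]],[[0,0,0.6],[0,0,0]],[[0,0,0.6],[0,0,0]],[[0,0,0.6],[0,0,0]],[[0,0,0.4],[0,0,0]],[[0,0,0.21],[0,0,0]],[[0,0,0],[0,0,0]]]'
python3 -m creep '[[[0,0,0],[0,0,0]],[[0,0,0],[0,0,0]],[[0,0,0],[0,0,0]],[[0,0,0],[0,0,0]],[[0,0,0],[0,0,0]],[[0,0,0],[0,0,0]]]' 0
python3 - <<'E'
from h import *
go([.4352,-.3032,.18],1.331)
E
```

```text
time_s: 11.1
eef_pos: [0.4344, -0.3027, 0.009]
orientation: [-3.141, -0.0, 1.332]
force: [0.9, 0.2, 1.1]
gripper_width: 0.817
gripper_force: 0.0
time_s: 11.85
eef_pos: [0.4351, -0.3033, 0.0105]
orientation: [3.14, 0.001, 1.331]
force: [-0.5, 0.1, 6.2]
gripper_width: 0.364
gripper_force: 60.2
t 11.85 tcp [ 0.4351 -0.3033  0.0105] rpy [3.140e+00 1.000e-03 1.331e+00] F [-0.5  0.1  6.2] w 31.1 gf 60.2 q [-0.66 -0.05  1.98 -0.    1.21 -0.42]
go [-0.    0.01 -2.83] [0.01666667 0.00666667 0.00166667]
```

```bash
python3 -m creep '[[[0,0,-0.2],[0,0,0]],[[0,0,-0.5],[0,0,0]],[[0,0,-0.6],[0,0,0]],[[0,0,-0.6],[0,0,0]],[[0,0,-0.6],[0,0,0]],[[0,0,-0.3],[0,0,0]],[[0,0,0],[0,0,-1]],[[0,0,0],[0,0,-1]],[[0,0,0],[0,0,-1]],[[0,0,0],[0,0,-0.1]]]'
python3 - <<'E'
from h import *
go([.4912,.0532,.17],1.652)
E
```

```text
time_s: 13.1
eef_pos: [0.4344, -0.3027, 0.1769]
orientation: [-3.141, -0.0, 1.656]
force: [0.0, 0.2, -0.7]
gripper_width: 0.362
gripper_force: 59.4
t 13.1 tcp [ 0.4344 -0.3027  0.1769] rpy [-3.141 -0.     1.656] F [ 0.   0.2 -0.7] w 30.9 gf 59.4 q [-0.66 -0.18  1.82 -0.    1.5  -0.74]
go [5.83 1.45 0.12] [-0.005 -0.005  0.035]
```

```bash
python3 -m creep '[[[0.4,0.1,0],[0,0,0]],[[0.8,0.2,0],[0,0,0]],[[0.8,0.2,0],[0,0,0]],[[0.8,0.2,0],[0,0,0]],[[0.8,0.2,0],[0,0,0]],[[0.8,0.2,0],[0,0,0]],[[0.8,0.2,0],[0,0,0]],[[0.43,0.1,0],[0,0,0.04]],[[0.2,0.05,0],[0,0,0]],[[0,0,0],[0,0,0]]]'
python3 - <<'E'
from h import *
optics.capture("top")
im=optics.capture("top");ims=optics.capture("side")
a=cv2.resize(im[150:300,170:370,::-1],None,fx=4,fy=4,interpolation=cv2.INTER_CUBIC)
b=cv2.resize(ims[130:300,220:420,::-1],None,fx=3,fy=3,interpolation=cv2.INTER_CUBIC);cv2.imwrite("pics/s4.png",b);cv2.imwrite("pics/t4.png",a)
go([.4912,.0532,.032],1.652)
E
```

```text
time_s: 14.35
eef_pos: [0.4916, 0.0531, 0.1771]
orientation: [-3.141, 0.0, 1.652]
force: [0.3, 0.0, 0.4]
gripper_width: 0.365
gripper_force: 59.4
t 14.5 tcp [0.4916 0.0521 0.1772] rpy [-3.141  0.     1.65 ] F [ 0.2 -0.2 -0.9] w 31.0 gf 59.4 q [ 0.05 -0.27  1.89 -0.    1.52 -0.03]
go [ 0.02 -0.    2.42] [-0.00166667  0.00166667 -0.01666667]
```

View pics/s4.png

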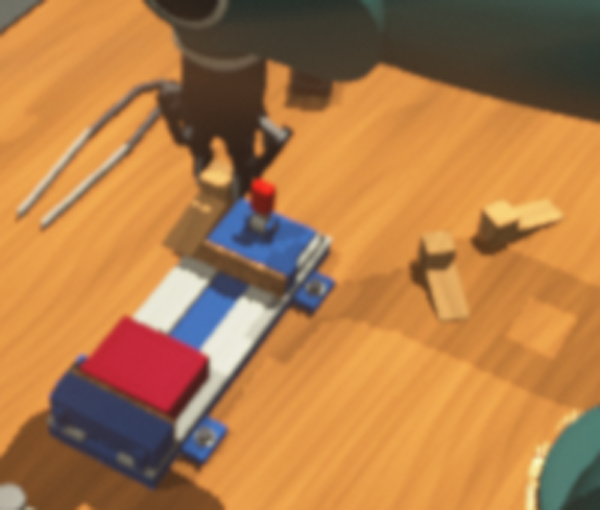

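The wedge is held level in the fingers with its thin end at crop (179,249), pointing toward the glass. The open slot lies beneath it.

```bash
python3 -m creep '[[[0,0,0.5],[0,0,0]],[[0,0,0.6],[0,0,0]],[[0,0,0.6],[0,0,0]],[[0,0,0.3],[0,0,0]],[[0.02,0,0.2],[0,0,-0.02]],[[0,0,0],[0,0,0]]]'
python3 - <<'E'
from h import *
u=np.array([np.cos(1.652),np.sin(1.652),0])
print("tip before",proj("side",np.array([.4916,.0531,.1667])+.08*u),"seen 279.7,213")
im=optics.capture("top")
a=cv2.resize(im[170:290,170:340,::-1],None,fx=4.5,fy=4.5,interpolation=cv2.INTER_CUBIC);cv2.imwrite("pics/t5.png",a)
s=ctrl.state();t=s['eef_pos']-[0,0,.0105]+.08*u
print("tip crop",(proj("top",t)-[170,170])*4.5)
O=np.array([.487,.105,0])
for n,p in dict(gl=[.041,0,.026],glt=[.041,0,.062],s1=[.0,.02,.026],s2=[0,-.02,.026]).items():print(n,(proj("top",R.from_euler('z',1.652).apply(p)+O)-[170,170])*4.5)
go([.4912,.0532,.031],1.652)
E
```

```text
time_s: 15.25
eef_pos: [0.4916, 0.0541, 0.0454]
orientation: [-3.141, -0.0, 1.653]
force: [-0.1, -0.2, -1.3]
gripper_width: 0.36
gripper_force: 59.4
tip before [277.91248172 213.23539362] seen 279.7,213
tip crop [312.11014712 278.23837117]
gl [293.1601437  282.92935777]
glt [286.95176631 278.87899284]
s1 [366.49416648 309.39232103]
s2 [359.53964292 241.34586956]
t 15.3 tcp [0.4919 0.0542 0.0461] rpy [ 3.141 -0.     1.654] F [-0.   0.3 -0.2] w 30.8 gf 59.4 q [ 0.06 -0.17  2.03  0.    1.28 -0.02]
go [-0.02 -0.01  0.25] [ 0.00666667 -0.          0.015     ]
```

View pics/t5.png

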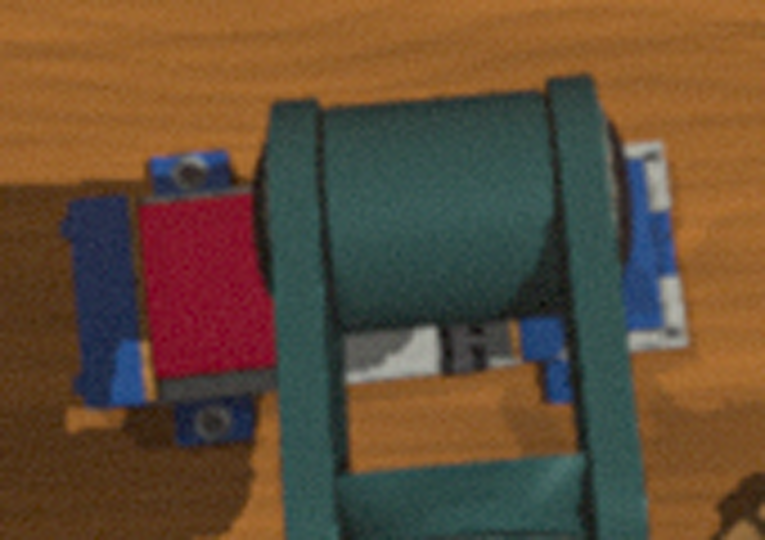

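The arm hides the slot from above; the glass is at crop (205,285). I'll go down in small steps and use the force reading: .0305 means the wedge is on the slot floor, .0365 means it is on the ways.

```bash
python3 -m creep '[[[0,0,0.08],[0,0,0]],[[0,0,0.06],[0,0,0]],[[0,0,0],[0,0,0]]]'
python3 -m creep '[[[0,0,0.05],[0,0,0]],[[0,0,0],[0,0,0]]]'
python3 -m creep '[[[0,0,0.03],[0,0,0]],[[0,0,0],[0,0,0]]]'
```

```text
time_s: 15.68
eef_pos: [0.4914, 0.0543, 0.0367]
orientation: [-3.141, -0.0, 1.654]
force: [-0.1, 0.5, -0.4]
gripper_width: 0.358
gripper_force: 59.4
time_s: 15.92
eef_pos: [0.4914, 0.0543, 0.0337]
orientation: [-3.141, 0.0, 1.654]
force: [-0.6, 0.4, -0.2]
gripper_width: 0.36
gripper_force: 59.4
time_s: 16.18
eef_pos: [0.4915, 0.0543, 0.032]
orientation: [-3.141, 0.0, 1.654]
force: [-0.5, -1.0, 0.1]
gripper_width: 0.362
gripper_force: 59.4
```

It is inside the slot, with no contact at .0337, which is below the tops of the ways. A little lower now to reach the floor.

```bash
python3 -m creep '[[[0,0,0.02],[0,0,0]],[[0,0,0],[0,0,0]]]'
python3 -m creep '[[[0,0,0.02],[0,0,0]],[[0,0,0],[0,0,0]]]'
```

```text
time_s: 16.42
eef_pos: [0.4915, 0.0542, 0.0308]
orientation: [-3.141, -0.0, 1.654]
force: [-0.5, -0.2, -0.3]
gripper_width: 0.362
gripper_force: 59.4
time_s: 16.68
eef_pos: [0.4917, 0.0543, 0.0305]
orientation: [3.141, 0.0, 1.654]
force: [-5.6, -0.4, 10.2]
gripper_width: 0.364
gripper_force: 60.7
```

```bash
python3 -m creep '[[[0,0,-0.008],[0,0,0]],[[0.1,0,0],[0,0,0]],[[0.1,0,0],[0,0,0]],[[0.1,0,0],[0,0,0]],[[0.1,0,0],[0,0,0]],[[0,0,0],[0,0,0]]]'
python3 -m creep '[[[0.03,0,0],[0,0,0]],[[0.03,0,0],[0,0,0]],[[0,0,0],[0,0,0]]]'
```

```text
time_s: 17.42
eef_pos: [0.4897, 0.0791, 0.0305]
orientation: [3.141, -0.001, 1.654]
force: [-0.3, 0.9, 5.4]
gripper_width: 0.363
gripper_force: 60.2
time_s: 17.8
eef_pos: [0.4895, 0.0822, 0.0305]
orientation: [3.141, 0.0, 1.654]
force: [0.2, -1.5, 5.1]
gripper_width: 0.359
gripper_force: 60.2
```

```bash
python3 -m creep '[[[0.03,0,0],[0,0,0]],[[0,0,0],[0,0,0]]]'
python3 -m creep '[[[0.03,0,0],[0,0,0]],[[0,0,0],[0,0,0]]]'
python3 -m creep '[[[0.03,0,0],[0,0,0]],[[0,0,0],[0,0,0]]]'
python3 -m creep '[[[0.03,0,0],[0,0,0]],[[0,0,0],[0,0,0]]]'
```

```text
time_s: 18.05
eef_pos: [0.4894, 0.084, 0.0305]
orientation: [3.141, 0.0, 1.654]
force: [-0.1, -2.4, 5.5]
gripper_width: 0.361
gripper_force: 60.2
time_s: 18.3
eef_pos: [0.4892, 0.0858, 0.0305]
orientation: [3.141, 0.0, 1.654]
force: [0.5, -1.4, 6.0]
gripper_width: 0.364
gripper_force: 60.2
time_s: 18.55
eef_pos: [0.489, 0.0875, 0.0305]
orientation: [3.141, 0.0, 1.654]
force: [0.4, -3.0, 5.0]
gripper_width: 0.362
gripper_force: 60.2
time_s: 18.8
eef_pos: [0.4889, 0.0889, 0.0305]
orientation: [3.141, 0.001, 1.654]
force: [0.6, -7.2, 4.9]
gripper_width: 0.367
gripper_force: 60.2
```

```bash
python3 -m creep '[[[0.03,0,0],[0,0,0]],[[0,0,0],[0,0,0]]]' | grep -E "eef|force"
python3 -m creep '[[[0.03,0,0],[0,0,0]],[[0,0,0],[0,0,0]]]'| grep -E "eef|force"
python3 -m creep '[[[0.03,0,0],[0,0,0]],[[0.03,0,0],[0,0,0]],[[0,0,0],[0,0,0]]]'| grep -E "eef|force|or"
python3 - <<'E'
from h import *
im=optics.capture("side");cv2.imwrite("pics/side6.png",im[:,:,::-1])
E
```

```text
eef_pos: [0.4888, 0.0903, 0.0305]
force: [1.2, -10.9, 5.9]
gripper_force: 60.2
eef_pos: [0.4887, 0.0921, 0.0305]
force: [0.9, -10.5, 5.7]
gripper_force: 60.3
eef_pos: [0.4884, 0.0957, 0.0305]
orientation: [3.141, 0.002, 1.654]
force: [0.6, -10.7, 6.3]
gripper_force: 60.3
```

```bash
python3 -m creep '[[[0.03,0,0],[0,0,0]],[[0.03,0,0],[0,0,0]],[[0.03,0,0],[0,0,0]],[[0.03,0,0],[0,0,0]],[[0.03,0,0],[0,0,0]],[[0.03,0,0],[0,0,0]],[[0,0,0],[0,0,0]],[[0,0,0],[0,0,0]]]'
python3 - <<'E'
from h import *
im=optics.capture("side")[:,:,::-1].copy();cv2.imwrite("pics/side7.png",im)
o=[]
for n,f in(("before","side4x"),):pass
a=cv2.imread("pics/side0.png")[225:285,225:325];c=im[225:285,225:325]
cv2.imwrite("pics/cmp.png",np.hstack([cv2.resize(x,None,fx=4,fy=4,interpolation=cv2.INTER_CUBIC) for x in(a,c)]))
for x in("side0","side6","side7"):
    m=cv2.imread(f"pics/{x}.png");H,S,V=cv2.split(cv2.cvtColor(m,cv2.COLOR_BGR2HSV))
    for s,cc,k in blobs(((H<8)|(H>170))&(S>150)&(V>70),100):print(x,s,cc.round(2))
E
```

```text
time_s: 20.72
eef_pos: [0.4875, 0.1065, 0.0305]
orientation: [3.141, 0.002, 1.654]
force: [1.0, -10.0, 5.4]
gripper_width: 0.361
gripper_force: 60.3
side0 [247 235  43  33 834] [269.01 251.11]
side6 [246 236  43  33 840] [268.69 251.73]
side7 [247 235  42  34 854] [268.76 251.53]
```

View pics/cmp.png

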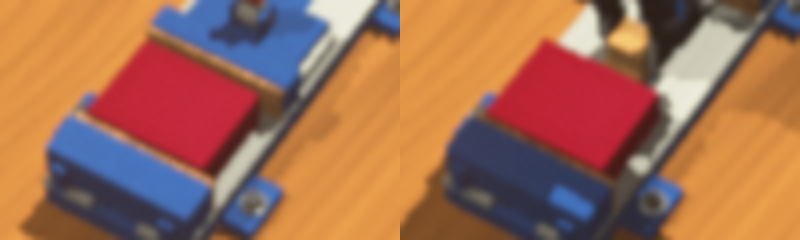

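The side view shows the wedge heel at crop (630,38) in the slot, held by the fingers, with the glass still against the fixed jaw. I'll push 3 mm more, then check the lift from how far the block's top corner and edge shift between views.

```bash
python3 -m creep '[[[0.025,0,0],[0,0,0]],[[0.025,0,0],[0,0,0]],[[0,0,0],[0,0,0]],[[0,0,0],[0,0,0]]]'
python3 - <<'E'
from h import *
im=optics.capture("side")[:,:,::-1].copy();cv2.imwrite("pics/side8.png",im)
def edges(n):
    m=cv2.imread(f"pics/{n}.png").astype(float);r=m[:,:,2]-1.5*m[:,:,1];o=[]
    for u in range(266,284,2): # top (jaw-side) edge & bottom edge: subpixel half crossing
        col=r[225:275,u];mid=np.median(col[20:30]);ab=col>mid/2
        i=np.where(ab)[0][0];o.append(225+i-1+(mid/2-col[i-1])/(col[i]-col[i-1]))
    return np.array(o)
for n in("side6","side7","side8"):print(n,edges(n).round(2))
# expected image shift for z lift
O=np.array([.487,.105,0]);g=lambda z:proj("side",R.from_euler('z',1.652).apply([.041,0,.062+z])+O)
print("px per mm lift",(g(.001)-g(0)))
E
```

```text
time_s: 21.28
eef_pos: [0.4872, 0.1094, 0.0305]
orientation: [3.141, 0.002, 1.654]
force: [1.8, -10.3, 6.3]
gripper_width: 0.363
gripper_force: 60.3
side6 [237.19 237.93 238.91 239.91 240.87 241.9  242.92 243.82 244.62]
side7 [237.38 238.3  239.23 239.68 240.43 241.16 242.08 243.11 244.08]
side8 [237.   237.99 239.01 239.66 240.42 241.13 242.06 243.05 244.05]
px per mm lift [-0.00499148 -0.21819447]
```

```bash
python3 -c "
from rig import ctrl
print(ctrl.sign_off())"
```

```text
the job is handed in; nothing more can be done
None
```

I handed the job in with the jaw pulled to its stop and the wedge still gripped on the slot floor, holding the glass edge up an estimated 4 mm; that comes from wedge travel and force, as the camera check was too coarse to confirm it.

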